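Back off the lock ring of the die stand

TASK

Loosen the large knurled lock ring of the die stand by rolling a fingertip round its rim, counter-clockwise seen from above, counting the turns: the ring has just been cracked loose, so its index mark already stands some way past the pointer rib, and it is to stop with the mark in line with the pointer when it comes round to it for the second time. Only touch the ring: do not turn the small knob on top, and leave the jar, the dies and the tin where they stand, without picking anything up.

Things in the scene. Friction and masses are not known exactly. Their poses are not given: they have to be found in the camera images.
- die_stand: Grey die stand bolted to the bench: square foot 130 x 130 mm, 14 mm high (bolt heads to 22), round column of radius 46 tapering to 38 mm up to 43 mm, then a neck and a dark hub of radius 30 mm passing up through the lock ring to 77 mm. Origin: on the bench, on the ring's vertical axis; +x points from the axis to the pointer rib. It does not move.
- ring_center (a point): Mid-thickness centre of the knurled lock ring: aluminium disc, radius 50 mm, 22 mm thick, vertical axis, rim free all round. At joint 0 its underside is 50 mm above the bench; it rises 2 mm a turn. The fine knurl is only roughness: a finger pressed lightly (about 5 N) on the rim and moved along it drives it by friction. About 1.6 N along the rim moves it; it stays where left.
- ring_mark (a point): Middle of the index mark on top of the lock ring: a dark radial bar 17 x 6 mm, 39.5 mm from the axis; it turns with the ring.
- pointer (a point): Top of the pointer rib: a raised light bar 13 x 6 x 3 mm lying radially on the dark hub, 22.5 mm from the axis, fixed, 80 mm above the bench.
- lock_ring (a joint): Turning angle of the lock ring in rad, counted over full turns: 0 = screwed tight, with the index mark at the pointer; it grows counter-clockwise seen from above (loosening), 6.28 = mark at the pointer for the first time, 12.57 = for the second time. It starts between 0.4 and 2.4. Stops at 0 and 18.8.
- depth_knob (a joint): Turning angle (rad, 0 at the start) of the small knurled steel knob, radius 14 mm, on the ring's axis on top of the hub, from 77 to 99 mm above the bench. It turns very easily; leave it.
- jar_brass: Glass jar of brass tubes, diameter 70, height 110 mm, a loose bystander; origin at the centre of its underside.
- die_1: Loose bystander: slim steel die standing upright, diameter 31, height 82 mm; origin at the centre of its underside.
- die_2: Loose bystander: a second die like die_1; origin at the centre of its underside.
- tin_small: Loose bystander: small tin, diameter 41, height 50 mm; origin at the centre of its underside.

How it is judged:
By the outcome, as a careful person would: the job done as asked, in the order asked, and still so for the second after the job is handed in, with the robot touching nothing.
It also fails if it takes over 64 s, if anything falls off the work surface, if the arm or the gripper's body presses on something with over 40 N, if the wrist force passes 120 N, or if a joint passes its speed limit or range.

ROBOT

A 6-joint arm with a two-finger parallel gripper is mounted at the origin on a cart in front of the work surface, level with it; the furniture and walls round the work are solid. World frame = base frame: x ahead of the robot, y to its left, z up, the work surface at z = 0. Lengths are in m, angles in rad, forces in N, time in s.
With the tool pointing down it reaches from about 0.375 to 0.9 m from the base axis. Payload 3.1 kg.
Tool frame: the origin (TCP) lies midway between the tips of the shut fingers; the grasp point (between the pads) lies robot.grip_depth behind it (robot.grip_depth is the distance from the TCP to the grasp point, in m); z points along the fingers, y is the line along which they close (so a half turn about z gives the same grasp; the last joint's range is limited). The gripper opens to 87 mm and grips with 3 to 60 N. Pads are 19 mm wide; open, the fingers measure 117 mm over their backs; the gripper's body (75 mm by 190 mm) begins 51 mm behind the grasp point.
Start: joints at [-1.367, 0.527, 1.433, -0, 1.181, -0.178], TCP at [0.233, -0.58, 0.202] pointing down, gripper open.
Joint ranges: [-3.08, 3.08], [-0.75, 2.2], [0.22, 2.44], [-1.43, 4.57], [0, 2.65], [-2.85, 2.85]. Speed limits (rad/s): [2.79, 2.79, 3.14, 3.14, 3.14, 3.14].

INTERFACE

Orientations are given as a unit quaternion [x, y, z, w].
In Python, from rig import robot gives the robot as it stands.
- The arm moves only by the shell command python3 nudge.py [OPENING] [FORCE], which reads ROWS from standard input. ROWS is a JSON list that holds a single list of rows (three levels of brackets), with 1 to 20 rows, each of 4 numbers: dx, dy, dz in m, then a turn about the tool's z in rad; each row shifts and turns the commanded pose from where the row before left it, along the tool's axes as they then stand; what a row does not reach is not made up. A row lasts 1/12 s, in which the tool goes at most 0.0417 m and 0.125 rad, less where a joint would pass 70% of its speed; a pose out of reach is approached as far as the arm can. OPENING is the finger opening in m, set as the command begins (- or left out keeps the last). The fingers move at their own pace and stop on an object; FORCE is the grip in N (left out, the last holds). Time passes only in rows, so rows that do not move let the fingers close. It prints the time, the measured TCP pose, the force, the opening and the grip force at its end. Input that does not fit is refused with a message, and nothing moves.
- robot.get_obs(): the state, without advancing time (a new reading comes with each control period).
- robot.camera(name): name is "scene" or "top" or "wrist"; returns a dict with "img" (420x560x3 uint8, red, green, blue), "fx", "fy", "cx", "cy" (pixels), "xyz" and "attitude" of the camera in the world. Camera axes: x right, y down, z forward; pixel columns grow to the right and rows downward; lengths in m; the calibration is good to about 2 mm. A picture is of the moment at which its call begins. There is no depth.
- robot.hand_in(): hands the job in; it is judged then, once.
The state is a dict: "time": time; "q": joint angles; "joint_velocities": joint speeds; "joint_torque": joint torques, N m; "position": TCP position; "tool_rot": TCP orientation; "ft_force": force on the tool from outside, world axes, zero at the start; "moment": the same for the moment, N m; "grip_width": finger opening in m; "grip_force": force on a finger pad.
Only numpy, scipy, OpenCV 4.12 (cv2) and the standard library are available. Lean on these libraries where they do the work, as an engineer would, in place of code of your own. Each camera call takes 0.05 s, during which the arm holds its last target. There are 200 camera calls.

## Working session

There is one attempt and no reset: what is moved stays moved. The work goes in short steps, Python scripts to look and compute and a shell command to move; the robot and the scene stay as the last step left them, time stands still between calls to the robot, and variables do not carry over. Pictures are saved under pics/ and viewed, at most 10 in all, crops included, and the job is handed in when it is done.

```bash
ls; mkdir -p pics
python3 - <<'E'
from rig import robot
import cv2
for n in("top","scene"):
    c=robot.camera(n); cv2.imwrite(f"pics/{n}0.png",c["img"][:,:,::-1]); print(n,{k:c[k] for k in c if k!="img"})
o=robot.get_obs();print(o["time"],o["position"],o["tool_rot"],o["ft_force"],robot.grip_depth)
E
```

```text
nudge.py
pics
rig.py
top {'fx': 436.57365491716206, 'fy': 436.57365491716206, 'cx': 277.1107766085744, 'cy': 214.69558928491176, 'xyz': array([0.45585454, 0.20410296, 1.11264331]), 'attitude': array([-0.70133504,  0.71158651, -0.03341877,  0.02563185])}
scene {'fx': 443.1150488324875, 'fy': 443.1150488324875, 'cx': 273.5590525856922, 'cy': 211.60860403224095, 'xyz': array([ 1.4848965 , -0.20077788,  0.55137008]), 'attitude': array([ 0.71769266,  0.4509726 , -0.29239654, -0.44276994])}
0.1 [ 0.2333336  -0.57905407  0.20156164] [ 9.81739402e-01  1.90228206e-01 -1.22565944e-05 -9.87563315e-04] [-1.43594927  0.50324758 -0.21085803] 0.0187
```

View pics/top0.png

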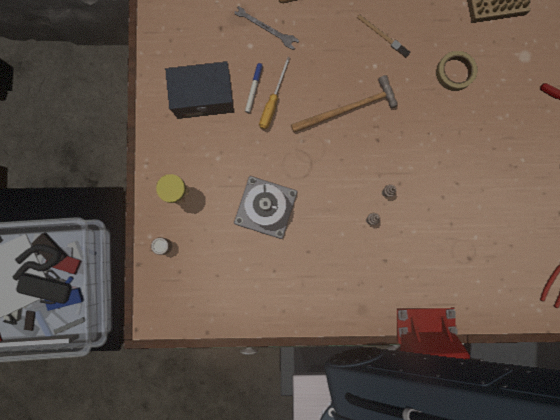

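View pics/scene0.png

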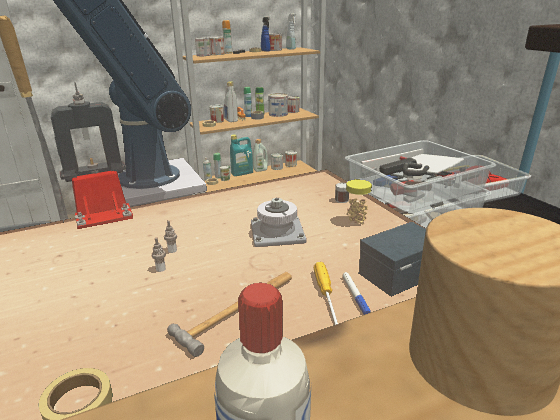

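The top view shows the ring at about (265,204), the jar at (171,188), the tin at (160,246) and the dies at (389,192) and (373,220). All of them are well clear of the stand. Next I'll measure the ring.

```bash
cat > h.py <<'E'
import numpy as np,cv2
from scipy.spatial.transform import Rotation as R
from rig import robot
def ray(c,u,v,z):
    d=R.from_quat(c["attitude"]).apply([(u-c["cx"])/c["fx"],(v-c["cy"])/c["fy"],1.])
    return c["xyz"]+d*(z-c["xyz"][2])/d[2]
def proj(c,p):
    q=R.from_quat(c["attitude"]).inv().apply(np.asarray(p)-c["xyz"]); return q[...,:2]/q[...,2:]*[c["fx"],c["fy"]]+[c["cx"],c["cy"]]
E
python3 - <<'E'
from h import *
c=robot.camera("top");g=cv2.cvtColor(c["img"],cv2.COLOR_RGB2GRAY)
cv2.imwrite("pics/ring.png",cv2.resize(c["img"][164:244,225:305,::-1],None,fx=7,fy=7,interpolation=cv2.INTER_CUBIC))
m=((g>140)&(np.ptp(c["img"].astype(int),axis=2)<25)).astype(np.uint8)
m[:, :235]=0;m[:,297:]=0;m[:175]=0;m[240:]=0
cs,_=cv2.findContours(m,0,1);k=max(cs,key=cv2.contourArea);e=cv2.fitEllipse(cv2.convexHull(k));print(e)
for z in(.072,):print(ray(c,*e[0],z), e[1][0]/2/c["fx"]*(1.1126-z),e[1][1]/2/c["fx"]*(1.1126-z))
for n,u,v,z in(("jar",171,188,.11),("tin",160,246,.05),("d1",389,191,.082),("d2",373,219,.082)):print(n,ray(c,u,v,z))
E
```

```text
((264.5430908203125, 204.10340881347656), (40.436588287353516, 40.83769989013672), 82.202392578125)
[0.56879727 0.22171443 0.072     ] 0.04819154030240813 0.048669577317646026
jar [0.6050745  0.43668548 0.11      ]
tin [0.47267926 0.47641921 0.05      ]
d1 [ 0.59504961 -0.07575123  0.082     ]
d2 [ 0.52861912 -0.03524995  0.082     ]
```

View pics/ring.png

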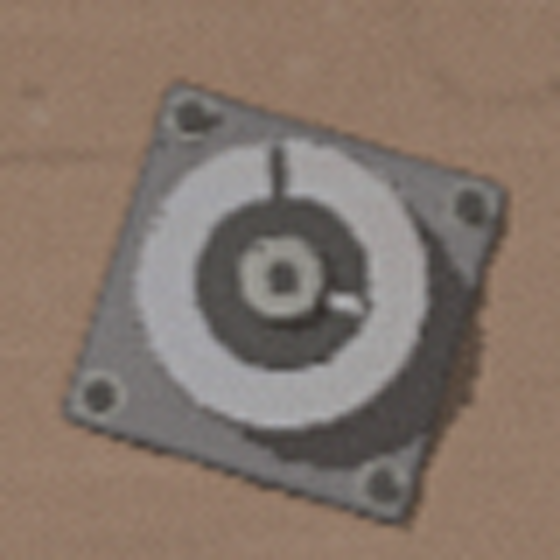

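The mark stands at about 92° in the image and the pointer at about -16°, so the joint starts near 1.89 rad. That leaves about 10.7 rad to turn. The ring centre is about (0.569, 0.222), and the measured radius of 48.5 mm fits the 50 mm given. I'll refine the angles, then move to the near side of the ring with the fingers shut.

```bash
echo '[[[0.04, 0, 0, 0], [0.04, 0, 0, 0], [0.04, 0, 0, 0], [0.04, 0, 0, 0], [0.04, 0, 0, 0], [0.04, 0, 0, 0], [0.04, 0, 0, 0], [0.04, 0, 0, 0]]]' | python3 nudge.py 0 30
echo '[[[0.012, -0.0343, 0, 0], [0.012, -0.0343, 0, 0], [0.012, -0.0343, 0, 0], [0.012, -0.0343, 0, 0], [0.012, -0.0343, 0, 0], [0.012, -0.0343, 0, 0], [0.012, -0.0343, 0, 0], [0.012, -0.0343, 0, 0], [0.012, -0.0343, 0, 0], [0.012, -0.0343, 0, 0], [0.012, -0.0343, 0, 0], [0.012, -0.0343, 0, 0], [0.012, -0.0343, 0, 0], [0.012, -0.0343, 0, 0], [0.012, -0.0343, 0, 0], [0.012, -0.0343, 0, 0], [0.012, -0.0343, 0, 0], [0.012, -0.0343, 0, 0], [0, 0, 0, 0], [0, 0, 0, 0]]]' | python3 nudge.py
cat >> h.py <<'E'
C=np.array([.5688,.2217])
def rel(C):
    o=robot.get_obs();r=R.from_quat(o["tool_rot"]);p=np.array(o["position"]);f=np.array(o["ft_force"])
    d=np.append(C,p[2])-p; x=r.apply([1,0,0])
    print("t",round(o["time"],2),"p",p.round(4),"yaw",round(np.arctan2(x[1],x[0]),3),"axis in tool",r.inv().apply(d).round(4),"F tool",r.inv().apply(f).round(2),"q",np.round(o["q"],2))
E
python3 -c "
from h import *
rel(C)"
```

```text
time: 0.82
position: [0.5318, -0.4589, 0.202]
tool_rot: [0.982, 0.19, -0.0, -0.0]
ft_force: [-0.3, 0.0, 0.1]
grip_width: 0.0416
grip_force: 0.0
time: 2.48
position: [0.4994, 0.1948, 0.2022]
tool_rot: [0.981, 0.192, -0.0, 0.0]
ft_force: [-0.0, -1.0, -0.6]
grip_width: 0.0005
grip_force: 0.0
t 2.48 p [0.4994 0.1948 0.2022] yaw 0.387 axis in tool [ 0.0744  0.0013 -0.    ] F tool [-0.42  0.94  0.57] q [ 0.16  0.41  1.66 -0.    1.08  1.35]
```

```bash
echo '[[[0, 0.0013, 0.036, 0], [0, 0, 0.036, 0], [0, 0, 0.036, 0], [0, 0, 0.026, 0], [0, 0, 0.012, 0], [0, 0, 0, 0], [0.006, 0, 0, 0], [0.004, 0, 0, 0], [0, 0, 0, 0]]]' | python3 nudge.py >/dev/null
python3 - <<'E'
from h import *
rel(C)
c=robot.camera("scene");cv2.imwrite("pics/s1.png",cv2.resize(c["img"][150:270,210:350,::-1],None,fx=5,fy=5,interpolation=cv2.INTER_CUBIC))
E
```

```text
t 3.23 p [0.5131 0.1958 0.0581] yaw 0.382 axis in tool [ 0.0614 -0.0032  0.0003] F tool [ 0.44 -0.8   0.18] q [ 0.16  0.64  1.75 -0.    0.75  1.35]
```

View pics/s1.png

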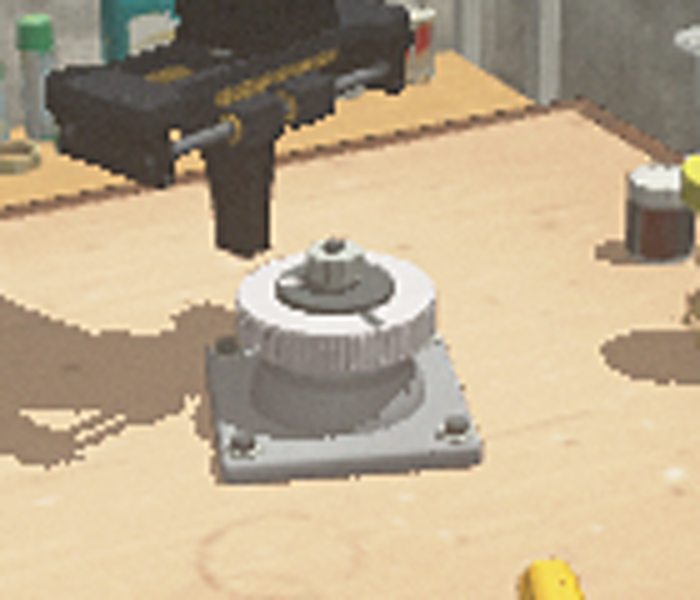

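```bash
echo '[[[0, 0, 0, 0], [0, 0, 0, 0]]]' | python3 nudge.py >/dev/null
python3 - <<'E'
from h import *
rel(C)
c=robot.camera("scene");print(proj(c,robot.get_obs()["position"])-[210,150])
print((proj(c,[.5688,.2217,.099])-[210,150])*5)
rel(C)
E
```

```text
t 3.45 p [0.5102 0.1958 0.0573] yaw 0.383 axis in tool [ 0.064  -0.0021  0.0001] F tool [-0.47 -0.61 -0.57] q [ 0.16  0.64  1.75 -0.    0.75  1.35]
[47.46293742 56.27367971]
[328.31550789 239.9070927 ]
t 3.5 p [0.51   0.1958 0.0571] yaw 0.383 axis in tool [ 0.0642 -0.002   0.0001] F tool [ 0.1   0.31 -0.38] q [0.16 0.64 1.75 0.   0.75 1.35]
```

```bash
echo '[[[0.002, -0.002, 0, 0], [0, 0, 0, 0], [0.001, 0, 0, 0], [0, 0, 0, 0], [0, 0, 0, 0]]]' | python3 nudge.py |grep force; python3 -c "from h import *;rel(C)"; echo '[[[0.001, 0, 0, 0], [0, 0, 0, 0], [0, 0, 0, 0]]]' | python3 nudge.py |grep force;python3 -c "from h import *;rel(C)"; echo '[[[0.001, 0, 0, 0], [0, 0, 0, 0], [0, 0, 0, 0]]]' | python3 nudge.py |grep force;python3 -c "from h import *;rel(C)"
```

```text
ft_force: [0.4, -0.2, -0.7]
grip_force: 0.0
t 3.92 p [0.5119 0.1988 0.0564] yaw 0.383 axis in tool [ 0.0614  0.     -0.    ] F tool [0.33 0.36 0.72] q [ 0.17  0.64  1.74 -0.    0.76  1.35]
ft_force: [1.1, 0.2, -0.1]
grip_force: 0.0
t 4.17 p [0.5129 0.1991 0.0564] yaw 0.383 axis in tool [ 0.0603 -0.0001 -0.    ] F tool [1.09 0.27 0.14] q [0.17 0.64 1.74 0.   0.76 1.36]
ft_force: [-0.1, 0.5, -0.2]
grip_force: 0.0
t 4.42 p [0.5138 0.1995 0.0565] yaw 0.383 axis in tool [ 0.0593 -0.0001  0.    ] F tool [ 0.1  -0.5   0.21] q [0.17 0.64 1.74 0.   0.76 1.36]
```

```bash
for i in 1 2 ; do echo '[[[0.001, 0, 0, 0], [0, 0, 0, 0], [0, 0, 0, 0]]]' | python3 nudge.py >/dev/null;python3 -c "from h import *;rel(C)";done
```

```text
t 4.67 p [0.5147 0.1998 0.0565] yaw 0.383 axis in tool [ 0.0583 -0.0001  0.    ] F tool [-0.33  0.04 -1.06] q [0.17 0.64 1.74 0.   0.76 1.36]
t 4.92 p [0.5157 0.2002 0.0565] yaw 0.383 axis in tool [ 0.0573 -0.0001  0.    ] F tool [ 0.31 -0.07  0.14] q [0.17 0.65 1.73 0.   0.76 1.36]
```

```bash
echo '[[[0.001, 0, 0, 0], [0, 0, 0, 0], [0, 0, 0, 0]]]' | python3 nudge.py >/dev/null;python3 -c "from h import *;rel(C)"; echo '[[[0.001, 0, 0, 0], [0, 0, 0, 0], [0, 0, 0, 0]]]' | python3 nudge.py >/dev/null;python3 -c "from h import *;rel(C)"
```

```text
t 5.17 p [0.5166 0.2006 0.0565] yaw 0.383 axis in tool [ 0.0563 -0.0001  0.    ] F tool [-0.05  0.46  0.32] q [0.17 0.65 1.73 0.   0.76 1.36]
t 5.42 p [0.5175 0.201  0.0565] yaw 0.383 axis in tool [ 0.0553 -0.0001  0.    ] F tool [ 0.05 -0.22  0.39] q [0.17 0.65 1.73 0.   0.77 1.36]
```

```bash
echo '[[[0.001, 0, 0, 0], [0, 0, 0, 0], [0, 0, 0, 0]]]' | python3 nudge.py >/dev/null;python3 -c "from h import *;rel(C)"; echo '[[[0.001, 0, 0, 0], [0, 0, 0, 0], [0, 0, 0, 0]]]' | python3 nudge.py >/dev/null;python3 -c "
from h import *;rel(C)
c=robot.camera('wrist');cv2.imwrite('pics/w1.png',c['img'][:,:,::-1])"
```

```text
t 5.67 p [0.5184 0.2013 0.0565] yaw 0.383 axis in tool [ 0.0543 -0.0001  0.    ] F tool [-0.81 -0.1   0.47] q [0.17 0.65 1.73 0.   0.77 1.36]
t 5.92 p [0.5194 0.2017 0.0565] yaw 0.383 axis in tool [ 0.0533 -0.0001  0.    ] F tool [0.38 0.62 0.1 ] q [0.17 0.65 1.72 0.   0.77 1.36]
```

View pics/w1.png

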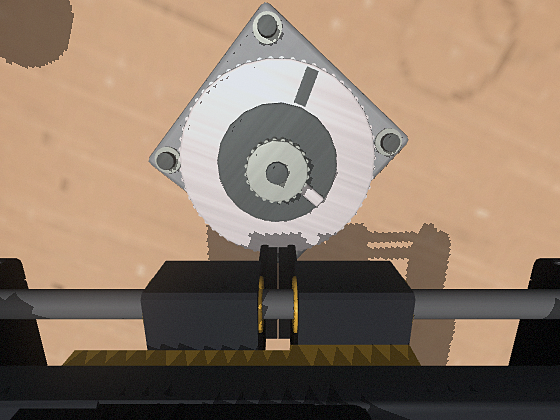

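The wrist view shows the ring centred at about (277,174), with the fingertips just short of its rim at (278,248). The mark is at (307,86) and the pointer at (315,197). I'll compute the centre and angles from this view.

```bash
cat >> h.py <<'E'
def look():
    c=robot.camera("wrist");i=c["img"];out={}
    # hub: dark grey disc -> from edges of bright ring's inner hole; ring: bright neutral
    hsv=cv2.cvtColor(i,cv2.COLOR_RGB2HSV)
    m=((hsv[...,2]>190)&(hsv[...,1]<32)).astype(np.uint8); m=cv2.morphologyEx(m,cv2.MORPH_OPEN,np.ones((3,3)))
    cs,h=cv2.findContours(m,cv2.RETR_CCOMP,cv2.CHAIN_APPROX_NONE);k=max(cs,key=cv2.contourArea)
    return c,m,k
def circ(P):
    A=np.c_[2*P,np.ones(len(P))];s=np.linalg.lstsq(A,(P**2).sum(1),rcond=None)[0];return s[:2],np.sqrt(s[2]+s[:2]@s[:2])
E
python3 - <<'E'
from h import *
c,m,k=look();print(c["xyz"],c["attitude"],c["fx"])
P=np.array([ray(c,u,v,.0726)[:2] for u,v in cv2.convexHull(k)[:,0]])
w=np.ones(len(P),bool)
for _ in range(5):
    ce,r=circ(P[w]);e=np.abs(np.linalg.norm(P-ce,axis=1)-r);w=e<max(.001,np.median(e)*2)
print("ring",ce,r,w.sum(),len(P))
for n,u,v,z in(("knob",277,174,.099),("mark",307,86,.0726),("ptr",315,197,.08)):
    q=ray(c,u,v,z);d=q[:2]-ce;print(n,q,np.linalg.norm(d),np.arctan2(d[1],d[0]))
rel(ce)
print("tip px",proj(c,robot.get_obs()["position"]))
E
```

```text
[0.59279674 0.23176478 0.23793223] [ 0.81977953 -0.55357083 -0.08190127  0.12170882] 326.8588409618813
ring [0.56855825 0.22261064] 0.04916658712144953 43 45
knob [0.56845325 0.22211155 0.099     ] 0.0005100121777188094 -1.7781526061146744
mark [0.60831193 0.22284127 0.0726    ] 0.03975435515928345 0.0058014349109276764
ptr [0.56143605 0.19886134 0.08      ] 0.024794245212671595 -1.8621529465908657
t 6.02 p [0.5193 0.2017 0.0565] yaw 0.383 axis in tool [ 0.0535 -0.001  -0.    ] F tool [-0.07 -0.26 -0.08] q [0.17 0.65 1.72 0.   0.77 1.36]
tip px [278.05396737 248.30049084]
```

```bash
sed -i 's/^C=.*/C=np.array([.5685,.2225])/' h.py; echo '[[[0.0005, -0.001, 0, 0], [0, 0, 0, 0], [0, 0, 0, 0]]]' | python3 nudge.py >/dev/null;python3 -c "from h import *;rel(C)"; echo '[[[0.0005, 0, 0, 0], [0, 0, 0, 0], [0, 0, 0, 0]]]' | python3 nudge.py >/dev/null;python3 -c "
from h import *;rel(C)";echo '[[[0.0005, 0, 0, 0], [0, 0, 0, 0], [0, 0, 0, 0]]]' | python3 nudge.py >/dev/null;python3 -c "
from h import *;rel(C)"
```

```text
t 6.27 p [0.5194 0.2029 0.0564] yaw 0.383 axis in tool [ 0.0529  0.0001 -0.    ] F tool [-0.32  0.45  0.07] q [0.17 0.65 1.72 0.   0.77 1.36]
t 6.52 p [0.5199 0.203  0.0565] yaw 0.383 axis in tool [0.0524 0.0001 0.    ] F tool [-0.07 -0.72 -0.32] q [0.17 0.65 1.72 0.   0.77 1.36]
t 6.77 p [0.5203 0.2032 0.0565] yaw 0.383 axis in tool [0.0519 0.0001 0.    ] F tool [-0.35 -0.73  0.26] q [0.17 0.65 1.72 0.   0.77 1.36]
```

```bash
echo '[[[0.0005, 0, 0, 0], [0, 0, 0, 0], [0, 0, 0, 0]]]' | python3 nudge.py >/dev/null;python3 -c "from h import *;rel(C)"; echo '[[[0.0005, 0, 0, 0], [0, 0, 0, 0], [0, 0, 0, 0]]]' | python3 nudge.py >/dev/null;python3 -c "
from h import *;rel(C)";echo '[[[0.0005, 0, 0, 0], [0, 0, 0, 0], [0, 0, 0, 0]]]' | python3 nudge.py >/dev/null;python3 -c "
from h import *;rel(C)
c=robot.camera('wrist');cv2.imwrite('pics/w2.png',cv2.resize(c['img'][220:300,220:340,::-1],None,fx=6,fy=6))
c=robot.camera('scene');cv2.imwrite('pics/s2.png',cv2.resize(c['img'][150:270,210:350,::-1],None,fx=5,fy=5))"
```

```text
t 7.02 p [0.5208 0.2034 0.0565] yaw 0.383 axis in tool [0.0514 0.0001 0.    ] F tool [0.6  0.33 0.25] q [ 0.17  0.65  1.72 -0.    0.77  1.36]
t 7.27 p [0.5213 0.2036 0.0565] yaw 0.383 axis in tool [0.0509 0.0001 0.    ] F tool [ 0.06 -0.41  0.13] q [0.17 0.65 1.72 0.   0.77 1.36]
t 7.52 p [0.5218 0.2037 0.0565] yaw 0.383 axis in tool [0.0504 0.     0.    ] F tool [0.72 0.09 0.51] q [ 0.17  0.65  1.72 -0.    0.77  1.36]
```

View pics/w2.png

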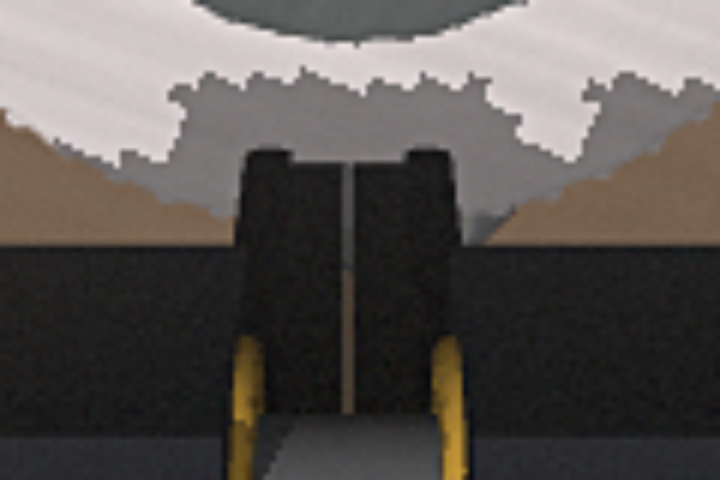

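The finger tip overlaps the ring in this view, yet the force stays at zero. I'll check the height in the scene view.

View pics/s2.png

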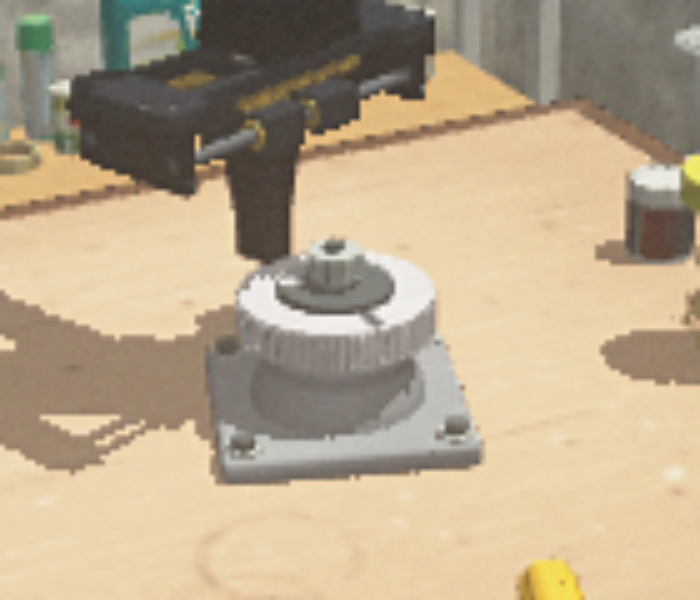

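Run:
```python
from h import *
c=robot.camera("wrist");p=robot.get_obs()["position"];u=np.append(C,0)-p;u[2]=0;u/=np.linalg.norm(u)
for z in(.0565,.073,.1):print(z,"tcp",proj(c,[p[0],p[1],z]))
for z in(.0506,.0726):print("rim",z,proj(c,np.append(C-u[:2]*.05,z)))
s=robot.camera("scene")
for z in(.0565,.073):print(z,"tcp scene crop",(proj(s,[p[0],p[1],z])-[210,150])*5)
print("rim crop",(proj(s,np.append(C-u[:2]*.05,.0726))-[210,150])*5)
```

```text
0.0565 tcp [278.09145733 248.28332517]
0.073 tcp [278.15819269 260.323656  ]
0.1 tcp [278.29671579 285.31586322]
rim 0.0506 [278.07145029 243.76767674]
rim 0.0726 [278.15798084 259.2741353 ]
0.0565 tcp scene crop [260.11063845 288.01465589]
0.073 tcp scene crop [259.10073731 259.26069259]
rim crop [259.73789876 260.19573713]
```

In the wrist view the tip corner stays at v≈245, which means it lies above the ring top. In the scene view the tip also sits about 15 mm higher than the reported TCP. I'll back off and drop to z≈0.040, which is safe whether the reported height is right or not, then probe again.

```bash
echo '[[[-0.007, 0, 0, 0], [-0.007, 0, 0, 0], [0, 0, 0, 0], [0, 0, 0.008, 0], [0, 0, 0.0085, 0], [0, 0, 0, 0], [0, 0, 0, 0]]]' | python3 nudge.py >/dev/null;python3 -c "
from h import *;rel(C)"; echo '[[[0.002, 0, 0, 0], [0.001, 0, 0, 0], [0, 0, 0, 0], [0, 0, 0, 0]]]' | python3 nudge.py >/dev/null;python3 -c "
from h import *;rel(C)"; echo '[[[0.001, 0, 0, 0], [0, 0, 0, 0], [0, 0, 0, 0]]]' | python3 nudge.py >/dev/null;python3 -c "
from h import *;rel(C)"; echo '[[[0.0005, 0, 0, 0], [0, 0, 0, 0], [0, 0, 0, 0]]]' | python3 nudge.py >/dev/null;python3 -c "
from h import *;rel(C)"
```

```text
t 8.3 p [0.5082 0.1984 0.0389] yaw 0.383 axis in tool [ 0.0649  0.0001 -0.0001] F tool [ 0.    0.05 -0.06] q [ 0.17  0.67  1.76 -0.    0.72  1.36]
t 8.63 p [0.5119 0.1997 0.0402] yaw 0.383 axis in tool [0.061 0.    0.   ] F tool [ 0.09  0.21 -0.07] q [0.17 0.67 1.75 0.   0.72 1.36]
t 8.88 p [0.5124 0.2    0.04  ] yaw 0.383 axis in tool [0.0604 0.0001 0.    ] F tool [-0.34 -0.31 -0.61] q [0.17 0.67 1.75 0.   0.72 1.36]
t 9.13 p [0.5125 0.2001 0.04  ] yaw 0.383 axis in tool [ 0.0604  0.0001 -0.    ] F tool [-3.01 -0.82 -1.11] q [ 0.17  0.67  1.75 -0.    0.72  1.36]
```

Contact: 3 N at a radius of 60.4 mm, which fits the 50 mm rim plus about 10 mm of finger half-width. I'll press slightly more and roll a short trial.

```bash
echo '[[[0.0005, 0, 0, 0], [0, 0, 0, 0], [0.0003, 0.006, 0, -0.1], [0.0003, 0.006, 0, -0.1], [0.0003, 0.006, 0, -0.1], [0.0003, 0.006, 0, -0.1], [0.0003, 0.006, 0, -0.1]]]' | python3 nudge.py >/dev/null;python3 - <<'E'
from h import *
rel(C)
c=robot.camera("wrist");cv2.imwrite("pics/w3.png",c["img"][:,:,::-1]);rel(C)
E
```

```text
t 9.72 p [0.5293 0.176  0.0394] yaw 0.888 axis in tool [ 0.0608  0.0011 -0.0002] F tool [-2.05 -1.71 -0.4 ] q [0.12 0.68 1.73 0.   0.74 0.8 ]
t 9.77 p [0.5306 0.1753 0.0395] yaw 0.891 axis in tool [ 0.0606 -0.0002 -0.0001] F tool [-3.24 -0.36  1.08] q [ 0.12  0.68  1.72 -0.    0.74  0.8 ]
```

View pics/w3.png

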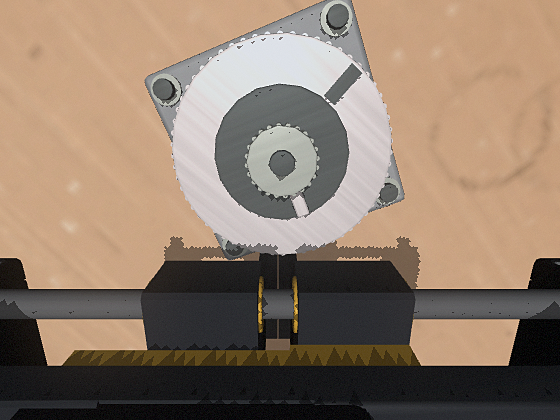

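The image has turned with the tool. The mark is now at (345,84) and the pointer at (302,206). I'll write an automatic angle reader using annulus sampling.

```bash
cat >> h.py <<'E'
A=np.arange(0,2*np.pi,.005)
def prof(c,r,z):
    P=np.c_[C[0]+r*np.cos(A),C[1]+r*np.sin(A),np.full(len(A),z)];uv=proj(c,P).astype(np.float32)
    g=cv2.cvtColor(c["img"],cv2.COLOR_RGB2GRAY);v=cv2.remap(g,uv[:,:1],uv[:,1:],1,borderValue=128)[:,0].astype(float)
    return v
def cm(w):
    s=(w*np.exp(1j*A)).sum();return np.angle(s),abs(s)/max(w.sum(),1e-9)
def state(turn=0.3,cam="wrist"):
    c=robot.camera(cam)
    v=np.mean([prof(c,r,.072+.002*turn) for r in(.036,.0395,.043)],0); ok=v>95
    far=np.abs(np.angle(np.exp(1j*(A-np.arctan2(*(np.array(robot.get_obs()["position"])[:2]-C)[::-1])))))>.45
    m=cm(np.clip(120-v,0,None)*(far if cam=="wrist" else 1)); p=cm(np.clip(np.mean([prof(c,r,.08) for r in(.019,.0225,.026)],0)-140,0,None))
    print("mark",np.round(m,3),"ptr",np.round(p,3),"joint mod 2pi",round((m[0]-p[0])%(2*np.pi),3),"%.3f"%((m[0]+1.858)%(2*np.pi)))
    return c
E
python3 -c "
from h import *
state(.35);state(.35,'top')"
```

```text
mark [0.189 0.999] ptr [-1.871  0.999] joint mod 2pi 2.059 2.047
mark [-2.027  0.394] ptr [0. 0.] joint mod 2pi 4.256 6.114
```

The ring lagged: it turned 0.18 of the 0.5 rad, so the finger is slipping. More pressure is needed.

```bash
echo '[[[0.0008, 0, 0, 0], [0, 0, 0, 0], [0.0003, 0.006, 0, -0.1], [0.0003, 0.006, 0, -0.1], [0.0003, 0.006, 0, -0.1], [0.0003, 0.006, 0, -0.1], [0.0003, 0.006, 0, -0.1]]]' | python3 nudge.py >/dev/null;python3 - <<'E'
from h import *
rel(C);state(.4);rel(C)
E
```

```text
t 10.45 p [0.5568 0.1628 0.0396] yaw 1.387 axis in tool [ 0.0609  0.0006 -0.0002] F tool [-7.43 -1.57 -0.69] q [ 0.09  0.7   1.67 -0.    0.78  0.28]
mark [0.669 0.999] ptr [-1.88   0.999] joint mod 2pi 2.549 2.527
t 10.5 p [0.5588 0.1625 0.0397] yaw 1.39 axis in tool [ 0.0608 -0.0012 -0.0002] F tool [-8.21 -0.59  2.31] q [ 0.09  0.7   1.67 -0.    0.78  0.28]
```

```bash
echo '[[[0.0003, 0.006, 0, -0.1], [0.0003, 0.006, 0, -0.1], [0.0003, 0.006, 0, -0.1], [0.0003, 0.006, 0, -0.1], [0.0003, 0.006, 0, -0.1], [0.0003, 0.006, 0, -0.1], [0.0003, 0.006, 0, -0.1]]]' | python3 nudge.py >/dev/null;python3 - <<'E'
from h import *
rel(C);state(.5)
E
echo '[[[0.0003, 0.006, 0, -0.1], [0.0003, 0.006, 0, -0.1], [0.0003, 0.006, 0, -0.1], [0.0003, 0.006, 0, -0.1], [0.0003, 0.006, 0, -0.1]]]' | python3 nudge.py >/dev/null;python3 - <<'E'
from h import *
rel(C);state(.6)
E
```

```text
t 11.08 p [0.6002 0.17   0.0399] yaw 2.086 axis in tool [ 0.0613 -0.0017 -0.0002] F tool [-4.33 -2.87  0.82] q [ 0.1   0.74  1.56 -0.    0.85 -0.42]
mark [1.418 0.999] ptr [-1.884  0.998] joint mod 2pi 3.302 3.276
t 11.55 p [0.622  0.1917 0.0402] yaw 2.583 axis in tool [ 0.0616 -0.0022 -0.0002] F tool [-1.86 -1.22 -0.13] q [ 0.13  0.76  1.48 -0.    0.89 -0.88]
mark [1.783 1.   ] ptr [-1.89   0.998] joint mod 2pi 3.673 3.641
```

```bash
echo '[[[0.0008, -0.0005, 0, 0], [0.0004, 0.006, 0, -0.1], [0.0004, 0.006, 0, -0.1], [0.0004, 0.006, 0, -0.1], [0.0004, 0.006, 0, -0.1], [0.0004, 0.006, 0, -0.1], [0.0003, 0.006, 0, -0.1]]]' | python3 nudge.py >/dev/null;python3 - <<'E'
from h import *
rel(C);state(.65)
E
echo '[[[0.0004, 0.006, 0, -0.1], [0.0003, 0.006, 0, -0.1], [0.0003, 0.006, 0, -0.1], [0.0003, 0.006, 0, -0.1], [0.0003, 0.006, 0, -0.1]]]' | python3 nudge.py >/dev/null;python3 - <<'E'
from h import *
rel(C);state(.7)
E
```

```text
t 12.18 p [0.6299 0.226  0.0406] yaw -3.101 axis in tool [ 0.0615 -0.0009 -0.0002] F tool [-1.55 -2.48 -0.57] q [ 0.18  0.78  1.43 -0.    0.92 -1.43]
mark [0. 0.] ptr [-1.913  0.999] joint mod 2pi 1.913 1.858
t 12.65 p [0.6205 0.255  0.0404] yaw -2.602 axis in tool [ 0.0613 -0.0012 -0.0002] F tool [-0.65 -0.27 -0.72] q [ 0.22  0.78  1.43  0.    0.93 -1.89]
mark [0. 0.] ptr [-1.905  0.998] joint mod 2pi 1.905 1.858
```

Run:
```python
from h import *
c=robot.camera("wrist")
for r in(.036,.0395,.043): print(r,prof(c,r,.0734)[::25].astype(int))
cs=c;m=look();P=np.array([ray(c,u,v,.0734)[:2] for u,v in cv2.convexHull(m[2])[:,0]]);print(circ(P))
```

```text
0.036 [155 150 155 158 154 153 151 156 149 152 155 251 249 250 162 161 217 250
 248 249 253 135 252 249 249 196 177 168 170 165 169 168 163 165 161 161
 160 155 159 156 151 157 156 150 151 153 151 150 150 152 153]
0.0395 [151 152 147 149 151 150 152 156 151 151 254 249 250 250 147 165 151 250
 248 248 248 134 247 249 249 252 174 178 171 167 166 166 162 166 160 162
 162 158 160 153 155 157 149 152 155 152 150 150 152 151 150]
0.043 [148 148 151 148 153 149 149 153 151 147 250 250 249 250 253 163 146 249
 247 249 248 134 249 248 247 248 169 173 168 170 165 167 165 162 157 155
 161 157 154 151 155 149 154 150 148 151 151 152 148 150 150]
(array([0.53737486, 0.23887927]), np.float64(0.023139666476199486))
```

```bash
sed -i 's/^C=.*/C=np.array([.5690,.2224])/' h.py
cat >> h.py <<'E'
def state(turn=0.3,cam="wrist"):
    c=robot.camera(cam);v=np.median([prof(c,r,.072+.002*turn) for r in(.036,.038,.0395,.041,.043)],0)
    n=len(v);t=np.tile(v,3).astype(np.float32)[None]
    w=lambda s:np.ones((1,int(s/.005)|1),np.uint8)
    b=(t/cv2.morphologyEx(t,cv2.MORPH_CLOSE,w(.3)))[0,n:2*n]   # dark and narrower than 0.3 rad
    p=cm(np.clip(np.mean([prof(c,r,.08) for r in(.0205,.0225,.025)],0)-140,0,None))
    i=np.flatnonzero(b<.75);o=[]
    if len(i):
        for g in np.split(i,np.flatnonzero(np.diff(i)>4)+1):
            if len(g)>8:o.append((round(A[g].mean(),3),round(len(g)*.005,2),"J%.3f"%((A[g].mean()-p[0])%(2*np.pi))))
    print("cands",o,"ptr",np.round(p,3));return c
E
python3 -c "
from h import *
rel(C);state(.7);state(.7,'top')"
```

```text
t 12.8 p [0.62   0.2558 0.0404] yaw -2.607 axis in tool [ 0.0609 -0.0028 -0.0002] F tool [-2.17  1.17  0.32] q [ 0.22  0.78  1.43  0.    0.93 -1.88]
cands [(np.float64(1.87), 0.26, 'J3.797'), (np.float64(2.605), 0.14, 'J4.532')] ptr [-1.927  0.998]
cands [] ptr [0. 0.]
```

```bash
echo '[[[0.0008, -0.001, 0, 0], [0, 0, 0, 0], [0.0003, 0.0058, 0, -0.1], [0.0003, 0.0058, 0, -0.1], [0.0003, 0.006, 0, -0.1], [0.0003, 0.006, 0, -0.1], [0.0003, 0.006, 0, -0.1], [0.0003, 0.006, 0, -0.1], [0, 0, 0, 0]]]' | python3 nudge.py >/dev/null;python3 - <<'E'
from h import *
rel(C);state(.8)
E
```

```text
t 13.65 p [0.5935 0.2777 0.0406] yaw -2.0 axis in tool [ 0.0605 -0.0007 -0.0001] F tool [-5.66  0.53 -1.74] q [ 0.27  0.77  1.47  0.    0.9  -2.45]
cands [(np.float64(3.165), 0.15, 'J5.080')] ptr [-1.915  0.998]
```

Now I'll back off and unwind by 4.68 rad clear of the rim.

```bash
echo '[[[-0.008, 0, 0, 0], [-0.007, 0, 0, 0], [0.0005, -0.009, 0, 0.12], [0.0005, -0.009, 0, 0.12], [0.0005, -0.009, 0, 0.12], [0.0005, -0.009, 0, 0.12], [0.0005, -0.009, 0, 0.12], [0.0005, -0.009, 0, 0.12], [0.0005, -0.009, 0, 0.12], [0.0005, -0.009, 0, 0.12], [0.0005, -0.009, 0, 0.12], [0.0005, -0.009, 0, 0.12], [0.0005, -0.009, 0, 0.12], [0.0005, -0.009, 0, 0.12], [0.0005, -0.009, 0, 0.12], [0.0005, -0.009, 0, 0.12], [0.0005, -0.009, 0, 0.12]]]' | python3 nudge.py >/dev/null;python3 -c "
from h import *;rel(C);state(.8)"
echo '[[[0.0005, -0.009, 0, 0.12], [0.0005, -0.009, 0, 0.12], [0.0005, -0.009, 0, 0.12], [0.0005, -0.009, 0, 0.12], [0.0005, -0.009, 0, 0.12], [0.0005, -0.009, 0, 0.12], [0.0005, -0.009, 0, 0.12], [0.0005, -0.009, 0, 0.12], [0.0005, -0.009, 0, 0.12], [0.0005, -0.009, 0, 0.12], [0.0005, -0.009, 0, 0.12], [0.0005, -0.009, 0, 0.12], [0, 0, 0, 0], [0, 0, 0, 0]]]' | python3 nudge.py >/dev/null;python3 -c "
from h import *;rel(C)"
```

```text
t 15.12 p [0.6271 0.1751 0.0392] yaw 2.475 axis in tool [0.0749 0.0013 0.0001] F tool [ 1.03 -0.46  0.24] q [ 0.1   0.77  1.48 -0.    0.9  -0.8 ]
cands [(np.float64(3.162), 0.15, 'J5.078')] ptr [-1.916  0.998]
t 16.33 p [0.5305 0.1568 0.0397] yaw 1.048 axis in tool [ 0.076   0.0006 -0.0001] F tool [0.24 0.18 0.72] q [ 0.09  0.67  1.74 -0.    0.73  0.61]
```

```bash
echo '[[[0.0005, -0.009, 0, 0.12], [0.0005, -0.009, 0, 0.12], [0.0005, -0.009, 0, 0.12], [0.0005, -0.009, 0, 0.12], [0.0005, -0.009, 0, 0.12], [0.0005, -0.009, 0, 0.12], [0.0005, -0.009, 0, 0.12], [0.0005, -0.009, 0, 0.12], [0.0005, -0.009, 0, 0.12], [0.0005, -0.009, 0, 0.12], [0.0005, -0.009, 0, 0.12], [0.0005, -0.009, 0, 0.12], [0, 0, 0, 0], [0.007, 0, 0, 0], [0.005, 0, 0, 0], [0, 0, 0, 0], [0, 0, 0, 0]]]' | python3 nudge.py >/dev/null;python3 -c "
from h import *;rel(C)"
```

```text
t 17.75 p [0.5107 0.2451 0.0399] yaw -0.397 axis in tool [ 0.0626 -0.0016  0.    ] F tool [0.09 0.04 0.36] q [ 0.25  0.68  1.71 -0.    0.75  2.22]
```

```bash
echo '[[[0.0015, -0.0016, 0, 0], [0.001, 0, 0, 0], [0, 0, 0, 0], [0, 0, 0, 0]]]' | python3 nudge.py >/dev/null;python3 -c "
from h import *;rel(C)"
echo '[[[0.0005, 0, 0, 0], [0, 0, 0, 0], [0, 0, 0, 0]]]' | python3 nudge.py >/dev/null;python3 -c "
from h import *;rel(C);state(.8)"
```

```text
t 18.08 p [0.5129 0.2464 0.04  ] yaw -0.397 axis in tool [ 0.061   0.0004 -0.    ] F tool [ 1.09 -0.39 -0.01] q [0.25 0.69 1.7  0.   0.76 2.22]
t 18.33 p [0.5132 0.2463 0.0399] yaw -0.397 axis in tool [ 0.0607  0.0004 -0.    ] F tool [-0.42 -0.38 -0.26] q [0.25 0.69 1.7  0.   0.76 2.22]
cands [(np.float64(3.165), 0.15, 'J5.068')] ptr [-1.903  0.998]
```

```bash
echo '[[[0.0005, 0, 0, 0], [0, 0, 0, 0], [0.0003, 0.006, 0, -0.1], [0.0003, 0.006, 0, -0.1], [0.0003, 0.006, 0, -0.1], [0.0003, 0.006, 0, -0.1], [0.0003, 0.006, 0, -0.1]]]' | python3 nudge.py >/dev/null;python3 -c "
from h import *;rel(C);state(.85)"
```

```text
t 18.97 p [0.5085 0.2165 0.0398] yaw 0.108 axis in tool [ 0.0608  0.0006 -0.0001] F tool [-1.17 -0.93  0.36] q [0.2  0.67 1.74 0.   0.73 1.66]
cands [(np.float64(3.233), 0.15, 'J5.136')] ptr [-1.904  0.998]
```

```bash
echo '[[[0.001, 0, 0, 0], [0, 0, 0, 0], [0.0003, 0.006, 0, -0.1], [0.0003, 0.006, 0, -0.1], [0.0003, 0.006, 0, -0.1], [0.0003, 0.006, 0, -0.1], [0.0003, 0.006, 0, -0.1], [0.0003, 0.006, 0, -0.1]]]' | python3 nudge.py >/dev/null;python3 -c "
from h import *;rel(C);state(.9)"
```

```text
t 19.68 p [0.5221 0.1836 0.0398] yaw 0.707 axis in tool [ 0.0609  0.001  -0.0003] F tool [-5.25 -1.11 -2.85] q [ 0.14  0.67  1.74 -0.    0.74  1.  ]
cands [(np.float64(3.798), 0.16, 'J5.703')] ptr [-1.905  0.998]
```

```bash
echo '[[[0.0003, 0.0059, 0, -0.1], [0.0003, 0.0059, 0, -0.1], [0.0003, 0.0059, 0, -0.1], [0.0003, 0.0059, 0, -0.1], [0.0003, 0.0059, 0, -0.1], [0.0003, 0.0059, 0, -0.1], [0.0003, 0.0059, 0, -0.1], [0.0003, 0.0059, 0, -0.1]]]' | python3 nudge.py >/dev/null;python3 -c "
from h import *;rel(C);state(1)"
echo '[[[0.0003, 0.0059, 0, -0.1], [0.0003, 0.0059, 0, -0.1], [0.0003, 0.0059, 0, -0.1], [0.0003, 0.0059, 0, -0.1], [0.0003, 0.0059, 0, -0.1], [0.0003, 0.0059, 0, -0.1], [0.0003, 0.0059, 0, -0.1], [0.0003, 0.0059, 0, -0.1]]]' | python3 nudge.py >/dev/null;python3 -c "
from h import *;rel(C);state(1.1)"
```

```text
t 20.4 p [0.5654 0.1616 0.04  ] yaw 1.507 axis in tool [ 0.0609 -0.0002 -0.0002] F tool [-6.3  -1.65 -2.63] q [ 0.09  0.7   1.65 -0.    0.79  0.16]
cands [(np.float64(4.612), 0.16, 'J0.246')] ptr [-1.917  0.998]
t 21.12 p [0.6109 0.1779 0.0402] yaw 2.306 axis in tool [ 0.0611 -0.0012 -0.0002] F tool [-1.33 -1.13 -0.68] q [ 0.11  0.75  1.52 -0.    0.87 -0.63]
cands [(np.float64(4.768), 0.05, 'J0.406'), (np.float64(5.345), 0.15, 'J0.984')] ptr [-1.922  0.998]
```

```bash
echo '[[[0.0008, -0.0008, 0, 0], [0, 0, 0, 0], [0.0003, 0.0059, 0, -0.1], [0.0003, 0.0059, 0, -0.1], [0.0003, 0.0059, 0, -0.1], [0.0003, 0.0059, 0, -0.1], [0.0003, 0.0059, 0, -0.1], [0.0003, 0.0059, 0, -0.1], [0.0003, 0.0059, 0, -0.1], [0.0003, 0.0059, 0, -0.1]]]' | python3 nudge.py >/dev/null;python3 -c "
from h import *;rel(C);state(1.2)"
echo '[[[0.0003, 0, 0, 0], [0.0003, 0.0059, 0, -0.1], [0.0003, 0.0059, 0, -0.1], [0.0003, 0.0059, 0, -0.1], [0.0003, 0.0059, 0, -0.1], [0.0003, 0.0059, 0, -0.1], [0.0003, 0.0059, 0, -0.1]]]' | python3 nudge.py >/dev/null;python3 -c "
from h import *;rel(C);state(1.3)"
```

```text
t 22.0 p [0.6299 0.2199 0.0406] yaw 3.104 axis in tool [ 0.0609  0.0002 -0.0003] F tool [-2.98 -0.97  0.65] q [ 0.17  0.78  1.44 -0.    0.92 -1.36]
cands [(np.float64(6.095), 0.15, 'J1.738')] ptr [-1.926  0.998]
t 22.63 p [0.6206 0.2545 0.0408] yaw -2.581 axis in tool [ 0.0608  0.0003 -0.0004] F tool [-4.62 -1.92 -0.92] q [ 0.22  0.78  1.43  0.    0.92 -1.91]
cands [(np.float64(0.415), 0.15, 'J2.341'), (np.float64(1.915), 0.24, 'J3.841')] ptr [-1.926  0.998]
```

```bash
echo '[[[0.0003, 0.0059, 0, -0.1], [0.0003, 0.0059, 0, -0.1], [0.0003, 0.0059, 0, -0.1], [0.0003, 0.0059, 0, -0.1], [0.0003, 0.0059, 0, -0.1], [0.0003, 0.0059, 0, -0.1], [0, 0, 0, 0]]]' | python3 nudge.py >/dev/null;python3 -c "
from h import *;rel(C);state(1.4)"
echo '[[[-0.008, 0, 0, 0], [-0.007, 0, 0, 0], [0.0005, -0.009, 0, 0.12], [0.0005, -0.009, 0, 0.12], [0.0005, -0.009, 0, 0.12], [0.0005, -0.009, 0, 0.12], [0.0005, -0.009, 0, 0.12], [0.0005, -0.009, 0, 0.12], [0.0005, -0.009, 0, 0.12], [0.0005, -0.009, 0, 0.12], [0.0005, -0.009, 0, 0.12], [0.0005, -0.009, 0, 0.12], [0.0005, -0.009, 0, 0.12], [0.0005, -0.009, 0, 0.12], [0.0005, -0.009, 0, 0.12], [0.0005, -0.009, 0, 0.12], [0.0005, -0.009, 0, 0.12]]]' | python3 nudge.py >/dev/null;python3 -c "
from h import *;rel(C);state(1.4)"
```

```text
t 23.27 p [0.5918 0.2786 0.0409] yaw -1.983 axis in tool [ 0.0606 -0.0016 -0.0002] F tool [-5.28 -0.02 -1.4 ] q [ 0.27  0.76  1.48  0.    0.9  -2.46]
cands [(np.float64(1.057), 0.15, 'J2.973')] ptr [-1.916  0.998]
t 24.73 p [0.6274 0.1762 0.0392] yaw 2.493 axis in tool [0.0745 0.0016 0.0002] F tool [-0.18 -0.62 -0.17] q [ 0.1   0.77  1.48 -0.    0.9  -0.82]
cands [(np.float64(1.057), 0.15, 'J2.974'), (np.float64(5.63), 0.14, 'J1.263')] ptr [-1.917  0.998]
```

```bash
echo '[[[0.0005, -0.009, 0, 0.12], [0.0005, -0.009, 0, 0.12], [0.0005, -0.009, 0, 0.12], [0.0005, -0.009, 0, 0.12], [0.0005, -0.009, 0, 0.12], [0.0005, -0.009, 0, 0.12], [0.0005, -0.009, 0, 0.12], [0.0005, -0.009, 0, 0.12], [0.0005, -0.009, 0, 0.12], [0.0005, -0.009, 0, 0.12], [0.0005, -0.009, 0, 0.12], [0.0005, -0.009, 0, 0.12], [0.0005, -0.009, 0, 0.12], [0.0005, -0.009, 0, 0.12], [0.0005, -0.009, 0, 0.12], [0.0005, -0.009, 0, 0.12], [0.0005, -0.009, 0, 0.12], [0.0005, -0.009, 0, 0.12], [0.0005, -0.009, 0, 0.12], [0.0005, -0.009, 0, 0.12]]]' | python3 nudge.py >/dev/null
echo '[[[0, 0, 0, 0], [0.006, 0, 0, 0], [0.006, 0, 0, 0], [0, 0, 0, 0], [0, 0, 0, 0]]]' | python3 nudge.py >/dev/null;python3 -c "
from h import *;rel(C)"
```

```text
t 26.87 p [0.5061 0.214  0.0399] yaw 0.103 axis in tool [ 0.0634 -0.0018  0.    ] F tool [ 0.08  0.75 -0.1 ] q [ 0.2   0.67  1.75 -0.    0.72  1.66]
```

```bash
echo '[[[0.0025, -0.0015, 0, 0], [0.001, 0, 0, 0], [0.0007, 0, 0, 0], [0, 0, 0, 0], [0.0003, 0.0059, 0, -0.1], [0.0003, 0.0059, 0, -0.1], [0.0003, 0.0059, 0, -0.1], [0.0003, 0.0059, 0, -0.1], [0.0003, 0.0059, 0, -0.1], [0.0003, 0.0059, 0, -0.1]]]' | python3 nudge.py >/dev/null;python3 -c "
from h import *;rel(C);state(1.5)"
```

```text
t 27.7 p [0.5216 0.1839 0.0397] yaw 0.708 axis in tool [ 0.061   0.0015 -0.0001] F tool [-1.47 -0.59 -0.38] q [0.14 0.67 1.74 0.   0.73 1.  ]
cands [(np.float64(1.055), 0.15, 'J2.964')] ptr [-1.909  0.998]
```

```bash
echo '[[[0.0012, 0, 0, 0], [0, 0, 0, 0], [0.0003, 0.0059, 0, -0.1], [0.0003, 0.0059, 0, -0.1], [0.0003, 0.0059, 0, -0.1], [0.0003, 0.0059, 0, -0.1], [0.0003, 0.0059, 0, -0.1], [0.0003, 0.0059, 0, -0.1], [0.0003, 0.0059, 0, -0.1], [0.0003, 0.0059, 0, -0.1]]]' | python3 nudge.py >/dev/null;python3 -c "
from h import *;rel(C);state(1.6)"
echo '[[[0.0003, 0, 0, 0], [0.0003, 0.0059, 0, -0.1], [0.0003, 0.0059, 0, -0.1], [0.0003, 0.0059, 0, -0.1], [0.0003, 0.0059, 0, -0.1], [0.0003, 0.0059, 0, -0.1], [0.0003, 0.0059, 0, -0.1], [0.0003, 0.0059, 0, -0.1], [0.0003, 0.0059, 0, -0.1]]]' | python3 nudge.py >/dev/null;python3 -c "
from h import *;rel(C);state(1.7)"
```

```text
t 28.58 p [0.5638 0.1617 0.04  ] yaw 1.507 axis in tool [ 0.0609  0.0014 -0.0003] F tool [-7.99 -1.62 -1.57] q [ 0.09  0.7   1.65 -0.01  0.79  0.16]
cands [(np.float64(1.842), 0.15, 'J3.756')] ptr [-1.913  0.998]
t 29.38 p [0.6107 0.1778 0.0403] yaw 2.306 axis in tool [ 0.061  -0.001  -0.0003] F tool [-4.43 -2.11  0.56] q [ 0.11  0.75  1.52 -0.    0.87 -0.62]
cands [(np.float64(2.682), 0.15, 'J4.603'), (np.float64(4.75), 0.1, 'J0.388')] ptr [-1.921  0.998]
```

```bash
echo '[[[0.0005, -0.0005, 0, 0], [0.0003, 0.0059, 0, -0.1], [0.0003, 0.0059, 0, -0.1], [0.0003, 0.0059, 0, -0.1], [0.0003, 0.0059, 0, -0.1], [0.0003, 0.0059, 0, -0.1], [0.0003, 0.0059, 0, -0.1], [0.0003, 0.0059, 0, -0.1], [0.0003, 0.0059, 0, -0.1]]]' | python3 nudge.py >/dev/null;python3 -c "
from h import *;rel(C);state(1.8)"
echo '[[[0.0003, 0.0059, 0, -0.1], [0.0003, 0.0059, 0, -0.1], [0.0003, 0.0059, 0, -0.1], [0.0003, 0.0059, 0, -0.1], [0.0003, 0.0059, 0, -0.1], [0, 0, 0, 0]]]' | python3 nudge.py >/dev/null;python3 -c "
from h import *;rel(C);state(1.9)"
```

```text
t 30.18 p [0.63   0.2212 0.0405] yaw 3.105 axis in tool [ 0.061  -0.001  -0.0003] F tool [-2.63 -1.42 -0.27] q [ 0.17  0.78  1.44 -0.    0.92 -1.36]
cands [(np.float64(3.48), 0.15, 'J5.410')] ptr [-1.93   0.998]
t 30.73 p [0.6226 0.2515 0.0405] yaw -2.682 axis in tool [ 0.0609 -0.0022 -0.0003] F tool [-2.81  1.26 -0.45] q [ 0.22  0.78  1.43  0.    0.93 -1.81]
cands [(np.float64(1.74), 0.28, 'J3.670'), (np.float64(3.86), 0.15, 'J5.790')] ptr [-1.93   0.999]
```

```bash
echo '[[[0.0006, -0.0005, 0, 0], [0, 0, 0, 0], [0.0003, 0.0059, 0, -0.1], [0.0003, 0.0059, 0, -0.1], [0.0003, 0.0059, 0, -0.1], [0.0003, 0.0059, 0, -0.1], [0, 0, 0, 0], [0, 0, 0, 0]]]' | python3 nudge.py >/dev/null;python3 -c "
from h import *;rel(C);state(2)"
```

```text
t 31.45 p [0.6077 0.2691 0.0406] yaw -2.286 axis in tool [ 0.0606 -0.0014 -0.0003] F tool [-5.89  0.23 -2.09] q [ 0.25  0.77  1.45  0.    0.92 -2.18]
cands [(np.float64(2.278), 0.26, 'J4.198'), (np.float64(4.235), 0.15, 'J6.156')] ptr [-1.921  0.998]
```

```bash
echo '[[[0.0001, 0.0035, 0, -0.06], [0.0001, 0.0035, 0, -0.06], [0, 0, 0, 0], [0, 0, 0, 0]]]' | python3 nudge.py >/dev/null;python3 -c "
from h import *;rel(C);c=state(2);cv2.imwrite('pics/w4.png',c['img'][:,:,::-1])"
```

```text
t 31.83 p [0.6024 0.273  0.0407] yaw -2.167 axis in tool [ 0.0606 -0.0008 -0.0002] F tool [-5.89 -0.85 -1.75] q [ 0.26  0.77  1.46  0.    0.91 -2.29]
cands [(np.float64(4.342), 0.15, 'J6.261')] ptr [-1.919  0.998]
```

View pics/w4.png

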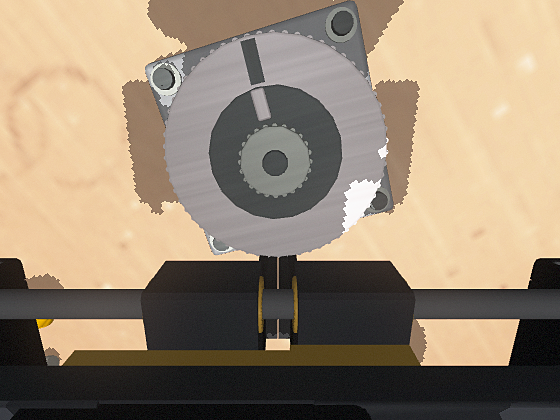

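The mark at (252,61) and the pointer at (260,103) look nearly in line. I'll check this independently of the assumed centre, using the bar directions and the fitted ring and hub circles.

```bash
cat > chk.py <<'E'
from h import *
def chk(jitter=0):
    c=robot.camera("wrist");g=cv2.cvtColor(c["img"],cv2.COLOR_RGB2GRAY)
    def rect(z):  # metric top view, 0.2 mm/px, 120 mm square round C
        s=np.array([[-.06,-.06],[.06,-.06],[.06,.06],[-.06,.06]])
        return cv2.warpPerspective(g,cv2.getPerspectiveTransform(proj(c,np.c_[C+s,np.full(4,z)]).astype(np.float32),np.float32([[0,0],[600,0],[600,600],[0,600]])),(600,600))
    def bar(m,r0,r1,lim=.4):
        yy,xx=np.mgrid[:600,:600];d=np.hypot(xx-300,yy-300)*.0002;a=np.abs(np.angle(np.exp(1j*(np.arctan2(yy-300,xx-300)+1.91))))
        m=(m&(d>r0)&(d<r1)&(a<lim)).astype(np.uint8);n,l,st,ce=cv2.connectedComponentsWithStats(m);k=1+np.argmax(st[1:,4])
        ys,xs=np.where(l==k);P=(np.c_[xs,ys]-300)*.0002;w,V=np.linalg.eigh(np.cov(P.T));v=V[:,1]*np.sign(V[:,1]@P.mean(0))
        return P.mean(0),np.arctan2(v[1],v[0]),np.sqrt(12*w[::-1])*1e3
    zr=.076;I=rect(zr);med=np.median(I[200:400,100:120]) 
    mk=bar(I<100,.0318,.049);J=rect(.08);pt=bar(J>120,.0155,.0292)
    print("mark c",mk[0].round(4),"ang",round(mk[1],3),"size",mk[2].round(1),"| ptr c",pt[0].round(4),"ang",round(pt[1],3),"size",pt[2].round(1))
    # hub edge in ring plane
    th=(I<115).astype(np.uint8);th=cv2.morphologyEx(th,cv2.MORPH_OPEN,np.ones((45,45)));cs,_=cv2.findContours(th,0,1)
    for k in cs:
        (x,y),r=cv2.minEnclosingCircle(k);e=np.hypot(x-300,y-300)
        if e<40:print("hub",((np.array([x,y])-300)*.0002).round(4),round(r*.0002,4))
    f=lambda p:np.arctan2(p[1],p[0]);print("diff about C",round(f(mk[0])-f(pt[0]),3),"bar dirs",round(mk[1]-pt[1],3),"mark-ptr dir vs ptr bar",round(f(mk[0]-pt[0])-pt[1],3))
chk()
E
python3 chk.py
```

```text
mark c [-0.0145 -0.0372] ang -1.929 size [16.3  5.7] | ptr c [-0.0077 -0.0214] ang -1.893 size [12.2  5.4]
hub [-0.0053  0.0027] 0.029
diff about C -0.025 bar dirs -0.036 mark-ptr dir vs ptr bar -0.081
```

```bash
echo '[[[0.0001, 0.0019, 0, -0.032], [0, 0, 0, 0], [0, 0, 0, 0], [0, 0, 0, 0]]]' | python3 nudge.py >/dev/null;python3 chk.py;echo '[[[-0.003, 0, 0, 0], [-0.01, 0, 0, 0], [-0.02, 0, 0, 0], [0, 0, 0, 0], [0, 0, 0, 0]]]' | python3 nudge.py >/dev/null; python3 chk.py; python3 -c "
from h import *;rel(C);state(2)"
```

```text
mark c [-0.0135 -0.0375] ang -1.903 size [16.3  5.8] | ptr c [-0.0077 -0.0214] ang -1.893 size [12.2  5.4]
hub [-0.0056  0.003 ] 0.029
diff about C -0.002 bar dirs -0.01 mark-ptr dir vs ptr bar -0.026
mark c [-0.0136 -0.0378] ang -0.374 size [32.4 16.5] | ptr c [-0.0068 -0.0207] ang -1.586 size [15.7  9. ]
diff about C -0.028 bar dirs 1.213 mark-ptr dir vs ptr bar -0.364
t 32.78 p [0.6154 0.3007 0.0392] yaw -2.129 axis in tool [ 0.0909 -0.0021  0.0002] F tool [ 0.2  -0.13 -0.34] q [ 0.29  0.8   1.38 -0.    0.96 -2.29]
cands [] ptr [-1.913  0.998]
```

```bash
echo '[[[0, 0, -0.04, 0], [0, 0, -0.04, 0], [0, 0, -0.04, 0], [0, 0, -0.04, 0], [0, 0, 0, 0], [0.035, -0.022, 0, 0], [0.035, -0.022, 0, 0], [0.035, -0.022, 0, 0], [0.035, -0.022, 0, 0], [0.035, -0.022, 0, 0], [0.035, -0.022, 0, 0], [0.035, -0.022, 0, 0], [0.035, -0.022, 0, 0], [0.035, -0.022, 0, 0], [0.035, -0.022, 0, 0], [0.035, -0.022, 0, 0], [0, 0, 0, 0], [0, 0, 0, 0]]]' | python3 nudge.py |head -2
python3 - <<'E'
from h import *
c=robot.camera("top");i=cv2.resize(c["img"][174:234,235:295,::-1],None,fx=10,fy=10,interpolation=cv2.INTER_CUBIC)
for z,r in((.076,.0395),(.08,.0225)):print((proj(c,np.r_[C,z])-[235,174])*10)
cv2.imwrite("pics/t9.png",i)
g=cv2.cvtColor(c["img"],cv2.COLOR_RGB2GRAY)
for r in(.037,.0395,.042):
    v=prof(c,r,.076);print(r,cm(np.clip(130-v,0,None)))
for r in(.0205,.0225,.025):
    v=prof(c,r,.08);print(r,cm(np.clip(v-110,0,None)))
for n,u,w,z in(("jar",171,188,.11),("tin",160,246,.05),("d1",389,191,.082),("d2",373,219,.082)):print(n,c["img"][w,u])
E
```

```text
time: 34.33
position: [0.6242, -0.1258, 0.199]
[292.24147689 298.42463708]
[291.92162008 296.60323171]
0.037 (np.float64(-1.9060653825510947), np.float64(0.9994450093318742))
0.0395 (np.float64(-1.9110324050984708), np.float64(0.9993000049197548))
0.042 (np.float64(-1.9069387207292434), np.float64(0.9993918225572358))
0.0205 (np.float64(-1.9122056086470036), np.float64(0.9980319609961584))
0.0225 (np.float64(-1.9044220294205392), np.float64(0.99786761773024))
0.025 (np.float64(-1.8844400913149433), np.float64(0.9980861116037675))
jar [164 152  84]
tin [175 171 166]
d1 [98 88 78]
d2 [111  99  90]
```

View pics/t9.png

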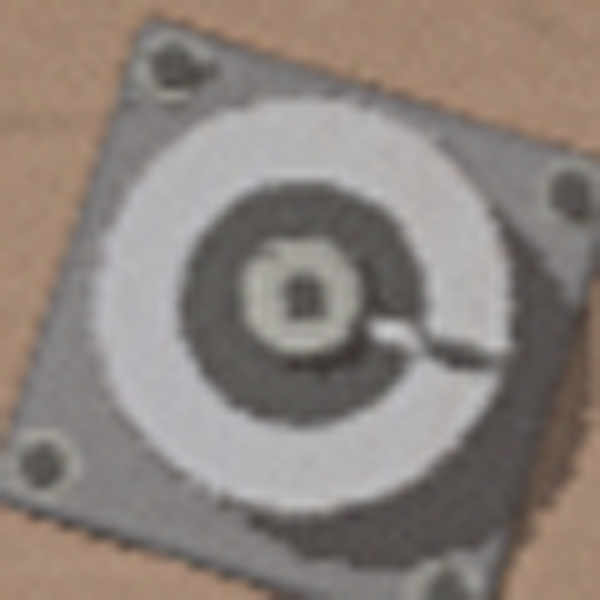

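The final top view shows the mark at (462,352) in line with the pointer rib at (398,335): -1.908 against about -1.905 rad. The turn count gives a total of 12.57 rad, and the arm is clear. Handing in.

```bash
python3 -c "
from rig import robot
print(robot.hand_in())"
```

```text
the job is handed in; nothing more can be done
None
```

The lock ring is loosened and stopped with its mark in line with the pointer for the second time (about 12.57 rad by my count, within roughly 0.01 rad in the last top view). I only touched the ring, and the job is handed in at about 34 s.

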